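# Find the slide printer's concealed cover catch and open the ribbon bay

## Task

The ribbon cover of the white slide printer is kept shut by a concealed catch: a white finger plate let in flush somewhere in the bare white band between the printer's blue display and its grey key pad, at a different spot on every unit. Feel gently with the fingertips along the band for the place that gives, press it fully in until the cover springs up by itself, then let the plate come back and draw the hand clear. Do not touch the cover, the display or the key pad, and leave everything else lying where it is.

Things in the scene. Friction and masses are not known exactly. Their poses are not given: they have to be found in the camera images.
- printer: the slide printer, fixed to the bench: white box 380 wide (y) x 380 deep (x) x 150 mm high to its flat level deck (front 160 mm of its top; the cover takes the rest). Origin: centre of its underside; x from its front (towards the robot) to its rear, y left as seen from the robot, z up. Yaw up to 0.25 rad. A slide chute stands 49 mm out of its front, 76 mm high.
- band (a point): middle of the bare white band, on the deck surface: 125 mm in front of the printer's origin, 150 mm up. The band runs along the printer's y, 190 mm long from key pad to display. The concealed finger plate is centred across the band (on the line through this point), its centre at most 50 mm to either side of this point; where, differs. All else in the band is rigid panel at deck height.
- catch (a joint): travel of the concealed white finger plate, 54 mm along the band x 46 across, 1.5 mm gap round it, face 1.5 mm below the deck: 0 at rest, 0.007 m fully in (straight down). Its spring resists with 2 N at first, 6 N fully in, and returns it. The cover is let go at about 0.0045 m; hold it in half a second for the cover to come clear.
- cover (a joint): opening angle of the ribbon cover: 0 shut and locked, 0.5 rad at its stop. Once let go, its own spring lifts it to the stop within about 1.5 s and keeps it there.
- cover_shell: the ribbon cover, a white hood with a dark top, 376 wide x 166 deep x 31 mm high on the rear part of the printer, hinged at its back, top 183 mm above the bench when shut. Origin: middle of its lower front edge, 99 mm behind the middle line of the band, 152 mm up. As it opens, this edge rises about 75 mm and goes back about 20 mm, away from the band.
- display: the printer's dark blue display, 100 (x) x 80 (y) x 3 mm, lying on the deck at the left (+y) end of the band. Origin: centre of its underside, 138 mm from the band's middle.
- keypad: the printer's grey key pad with six round keys, 100 (x) x 80 (y) x 4 mm, lying on the deck at the right (-y) end of the band. Origin: centre of its underside, 138 mm from the band's middle.
- cassette_pink: bystander: pink tissue cassette 28 x 40 x 6 mm lying loose on the deck between band and cover, 59 to 67 mm behind the band's middle line. Origin: centre of its underside.
- cassette_yellow: bystander: yellow tissue cassette, same size, lying loose on the deck likewise, on the right half. Origin: centre of its underside.
- slide_box: bystander: blue slide box 90 x 200 x 35 mm lying on the bench. Origin: centre of its underside.
- stain_dish: bystander: clear staining dish with dark lid, 70 x 90 x 107 mm. Origin: centre of its underside.
- reagent: bystander: amber bottle, diameter 68, 170 mm high. Origin: centre of its underside.
- marker: bystander: black marker pen with red cap, diameter 13, 135 mm long, lying. Origin: middle of its length, on its underside.
- forceps: bystander: steel forceps 145 mm long, 8 mm high, lying. Origin: centre of its underside.
- slide_tray: bystander: cream slide tray 200 x 150 x 22 mm. Origin: centre of its underside.

How it is judged:
By the outcome, as a careful person would: the job done as asked, in the order asked, and still so for the second after the job is handed in, with the robot touching nothing.
It also fails if it takes over 45 s, if anything falls off the work surface, if the arm or the gripper's body presses on something with over 40 N, if the wrist force passes 120 N, or if a joint passes its speed limit or range.

## Robot

A 6-joint arm with a two-finger parallel gripper is mounted at the origin on the work surface. World frame = base frame: x ahead of the robot, y to its left, z up, the work surface at z = 0. Lengths are in m, angles in degrees, forces in N, time in s.
With the tool pointing down it reaches from about 0.25 to 0.725 m from the base axis. Payload 9.7 kg.
Tool frame: the origin (TCP) lies between the finger pads; the fingertips stand 19 mm ahead of it and the grasp point (between the pads) is the TCP; z points along the fingers, y is the line along which they close (so a half turn about z gives the same grasp; the last joint's range is limited). The gripper opens to 85 mm and grips with 20 to 120 N. Pads are 22 mm wide; open, the fingers measure 114 mm over their backs; the gripper's body (76 mm by 85 mm) begins 54 mm behind the grasp point. The pads swing forward as they close: fully open they stand 13 mm farther back than shut.
Start: joints at [69.041, 4.979, 10.078, 95.1, 0, 90], TCP at [0.197, 0.514, 0.25] pointing down, gripper open.
Joint ranges: [-179.16, 179.16], [-48.56, 103.87], [-65.8, 70.77], [-126.05, 130.52], [-82.76, 87.17], [-180, 180]. Speed limits (degrees/s): [127.2, 127.2, 147.25, 180, 180, 180].

## Interface

Orientations are given as [roll, pitch, yaw] about the fixed x, y, z axes, in that order (R = Rz(yaw) Ry(pitch) Rx(roll)).
In Python, from workcell import telemetry, camera, calibration, workorder gives the robot as it stands.
- The arm moves only by the tool play_rows, never from a script. Its argument "increments" is a list of rows, each a list of 3 entries, a list of its own where there are three numbers: the shift along the tool's x, y, z in mm, then the turn, a rotation vector about the tool's x, y, z in degrees, then the closure, from 0 (fully open) to 1 (shut). In form: [[[x, y, z], [ax, ay, az], jaw], ...]. A call has 1 to 20 rows; each row is the pose to reach, as a shift and turn from the pose commanded when the call began, along the tool's axes at that moment; what a row does not reach only later rows make up. A row lasts 1/10 s, in which the tool goes at most 50 mm and 8.59 degrees, less where a joint would pass 70% of its speed; a pose out of reach is approached as far as the arm can. A call with a gripper value outside its range is refused whole. The fingers move at their own pace and stop on an object; "grip_force" is the grip in N (left out, the last holds). Time passes only in rows, so rows that repeat a pose let the fingers close. It gives the time, the measured TCP pose, the force, the opening and the grip force at its end, in the units of the state.
- telemetry.get_obs(): the state, without advancing time (a new reading comes with each control period).
- camera(name): name is "scene" or "top" or "wrist"; returns (picture, depth): 480x640x3 uint8, red, green, blue; 480x640 float32, m along the optical axis (not along the pixel's ray), 0 where there is no reading.
- calibration(name): a dict with "vertical_fov" (degrees; the focal length in pixels is half the picture's height over the tangent of half this angle, whatever the lens; pixels are square), "cx", "cy" (the principal point, pixels), "rvec" (rotation vector, rad) and "tvec" (3), from world to camera coordinates, as OpenCV has them; the wrist camera has in their place "hand_eye" (4x4, takes a point from camera to tool coordinates, whose origin is the TCP and whose axes are the flange's). Camera axes: x right, y down, z forward; pixel columns grow to the right and rows downward; lengths in m; the calibration is good to about 2 mm. A picture is of the moment at which its call begins: read the wrist's pose just before it. calibration takes no time and is no camera call.
- workorder.job_done(): hands the job in; it is judged then, once.
The state is a dict: "time": time; "q": joint angles; "qd": joint speeds; "joint_efforts": joint torques, N m; "ee_pos": TCP position; "tcp_rot": TCP orientation; "wrist_force": force on the tool from outside, world axes, zero at the start; "torque": the same for the moment, N m; "opening": finger opening in m; "grasp_force": force on a finger pad.
Only numpy, scipy, OpenCV 4.12 (cv2) and the standard library are available. Lean on these libraries where they do the work, as an engineer would, in place of code of your own. Each camera call takes 0.05 s, during which the arm holds its last target. There are 200 camera calls.

## Working session

There is one attempt and no reset: what is moved stays moved. The work goes in short steps, Python scripts to look and compute and a tool call to move; the robot and the scene stay as the last step left them, time stands still between calls to the robot, and variables do not carry over. Pictures are saved under pics/ and viewed, at most 10 in all, crops included, and the job is handed in when it is done.

Besides the shell and the picture viewer there is one more tool, called after "Emit:" in YAML: its name, and indented under it one key for each argument. play_rows: Moves the arm, as the interface text tells. Its arguments: {"type":"object","properties":{"increments":{"type":"array"},"grip_force":{"type":"number"}},"required":["increments"]}

```bash
mkdir -p pics; cat > h.py <<'E'
import numpy as np, cv2
from scipy.spatial.transform import Rotation as R
from workcell import telemetry, camera, calibration, workorder
def K(c): 
    return 240/np.tan(np.radians(c["vertical_fov"])/2)
def cloud(name):
    o=telemetry.get_obs(); im,d=camera(name); c=calibration(name); f=K(c)
    v,u=np.mgrid[:480,:640]
    P=np.stack([(u-c["cx"])/f*d,(v-c["cy"])/f*d,d],-1)
    if "rvec" in c:
        Rm=cv2.Rodrigues(np.array(c["rvec"],float))[0]; W=(P-np.array(c["tvec"]).ravel())@Rm
    else:
        H=np.array(c["hand_eye"]); T=P@H[:3,:3].T+H[:3,3]
        W=T@R.from_euler('xyz',o["tcp_rot"],degrees=True).as_matrix().T+o["ee_pos"]
    W[d==0]=np.nan
    return im,d,W
E
python3 - <<'E'
from h import *
print(telemetry.get_obs()); print(calibration("top"))
for n in("top","scene"):
    im,d,W=cloud(n); cv2.imwrite(f"pics/{n}0.png",im[...,::-1]); np.savez(f"{n}0.npz",im=im,W=W)
E
```

```text
{'time': 0.0, 'q': array([6.90416464e+01, 5.00936530e+00, 1.00342816e+01, 9.51010532e+01,
       1.14226529e-03, 9.00007180e+01]), 'qd': array([ 0.04656031,  0.03012299,  0.01505324,  0.08210014,  0.06700371,
       -0.12198564]), 'joint_efforts': array([ 4.20483586e-03, -5.20382953e+01,  4.64804649e+01,  1.62023969e-02,
       -4.06908640e-07, -6.05798078e-06]), 'ee_pos': array([0.19664597, 0.51341017, 0.24959817]), 'tcp_rot': array([-1.79923863e+02, -1.14131019e-03,  1.59040927e+02]), 'wrist_force': array([-0.16379757, -0.46455557,  0.03774704]), 'torque': array([-0.02258612, -0.02125349,  0.00268939]), 'grasp_force': 0.0, 'opening': 0.0858326244059523}
{'vertical_fov': 53.11927500210665, 'cx': 316.63158196557333, 'cy': 238.2055624286636, 'rvec': array([ 2.07533675, -2.14048474,  0.2448547 ]), 'tvec': array([0.02571458, 0.55416559, 1.26119543])}
```

View pics/top0.png

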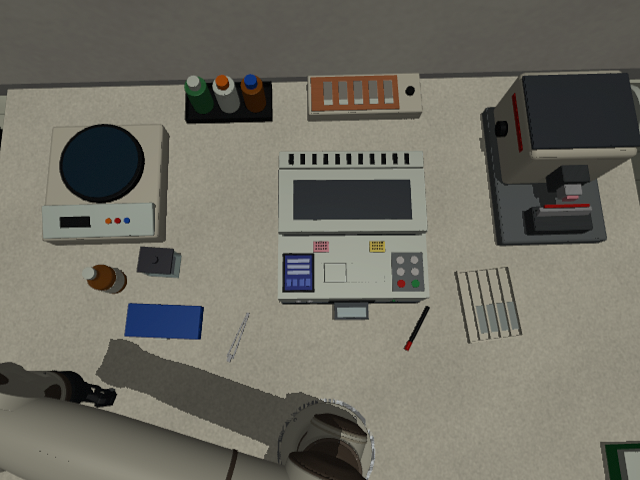

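View pics/scene0.png

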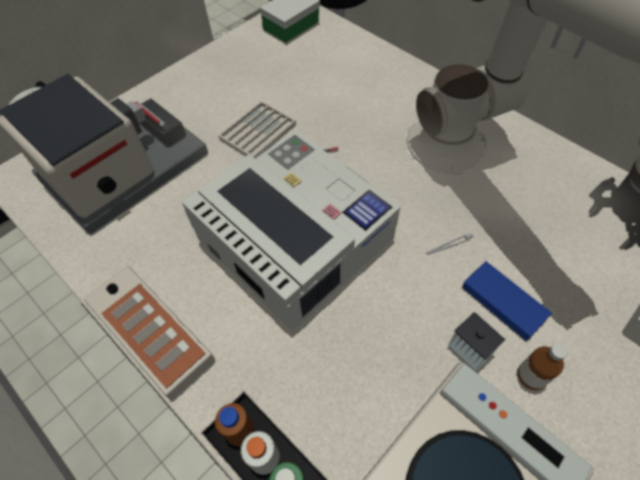

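The top view shows a faint square outline in the band at about (335,272), with the display at (298,273), the key pad at (407,272) and the cassettes at (321,246) and (377,246). The outline could be the plate or only a print, so I'll measure it and then feel for it.

```bash
python3 - <<'E'
from h import *
z=np.load("top0.npz"); im,W=z["im"],z["W"]
def reg(m,n):
    m=m.astype(np.uint8); k,l,s,c=cv2.connectedComponentsWithStats(m)
    i=1+np.argmax(s[1:,4]); p=W[l==i]; p=p[np.isfinite(p[:,2])]
    r=cv2.minAreaRect(p[:,:2].astype(np.float32)*1000)
    print(n,s[i],np.median(p,0).round(4),r)
hsv=cv2.cvtColor(im,cv2.COLOR_RGB2HSV)
box=np.zeros((480,640),bool); box[235:300,278:430]=1
reg(box&(hsv[...,0]>105)&(hsv[...,0]<135)&(hsv[...,1]>90),"disp")
k=box.copy(); k[:,:385]=0
reg(k&(hsv[...,2]<165)&(W[...,2]>.12),"keypad")
for u in(322,375): print(W[242:250,u-4:u+5].reshape(-1,3).mean(0))
# deck
m=box&(W[...,2]>.13)&(W[...,2]<.165); p=W[m]; print("deck z",np.median(p[:,2]),cv2.minAreaRect(p[:,:2].astype(np.float32)*1000))
g=cv2.cvtColor(im,cv2.COLOR_RGB2GRAY)
c=cv2.resize(im[230:305,270:435],None,fx=4.8,fy=4.8,interpolation=cv2.INTER_CUBIC); cv2.imwrite("pics/c.png",c[...,::-1])
for uv in((324,263),(346,263),(324,282),(346,282),(335,272)): print(uv,W[uv[1],uv[0]].round(4))
E
```

```text
disp [284 254  29  37 680] [0.4348 0.0597 0.1527] ((448.64190673828125, 59.449398040771484), (70.54156494140625, 91.98258209228516), 88.61700439453125)
keypad [ 385  235   45   64 2566] [ 0.4538 -0.215   0.1508] ((458.86376953125, -214.20367431640625), (110.93391418457031, 166.77398681640625), 88.46176147460938)
[nan nan nan]
[ 0.51012918 -0.13835279  0.15491331]
deck z 0.1500606020425201 ((461.8990173339844, -79.17366027832031), (380.9119567871094, 166.82261657714844), 88.55492401123047)
(324, 263) [ 0.4707 -0.0071  0.1442]
(346, 263) [ 0.4686 -0.063   0.1465]
(324, 282) [ 0.4243 -0.0058  0.1274]
(346, 282) [ 0.4193 -0.0604  0.1524]
(335, 272) [ 0.4458 -0.0339  0.1502]
```

View pics/c.png

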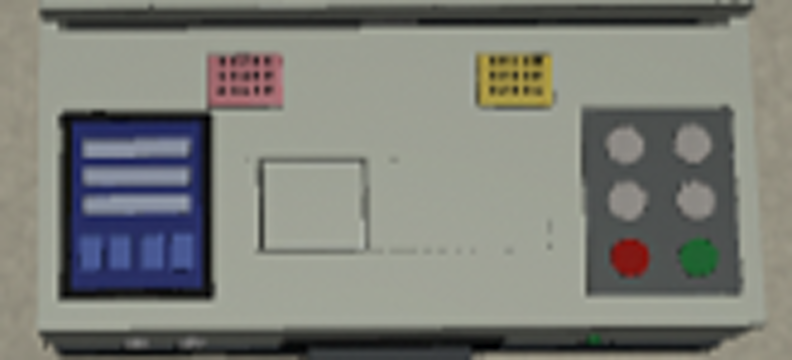

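The square's gap really is deep: the depth reads 127–144 mm inside the outline, and its sides are 54 mm apart. That puts the plate centre near (0.446, -0.034), +45 mm from the band middle. I'll go above it with the fingers shut and look with the wrist camera.

Emit:
play_rows:
  increments:
    - [[-15, -15, 0], [0, 0, -1], 1]
    - [[-42, -42, 0], [0, 0, -2], 1]
    - [[-70, -69, 0], [0, 0, -3], 1]
    - [[-98, -97, 0], [0, 0, -4], 1]
    - [[-126, -124, 0], [0, 0, -6], 1]
    - [[-154, -152, 0], [0, 0, -7], 1]
    - [[-182, -179, 0], [0, 0, -8], 1]
    - [[-210, -207, 0], [0, 0, -10], 1]
    - [[-238, -234, 0], [0, 0, -11], 1]
    - [[-266, -262, 0], [0, 0, -12], 1]
    - [[-294, -290, 0], [0, 0, -13], 1]
    - [[-322, -317, 0], [0, 0, -14], 1]
    - [[-350, -345, 0], [0, 0, -16], 1]
    - [[-378, -372, 0], [0, 0, -17], 1]
    - [[-406, -400, 0], [0, 0, -18], 1]
    - [[-420, -414, 0], [0, 0, -19], 1]
    - [[-428, -422, 0], [0, 0, -19.5], 1]
    - [[-428, -422, 0], [0, 0, -19.5], 1]
    - [[-428, -422, 0], [0, 0, -19.5], 1]
    - [[-428, -422, 0], [0, 0, -19.5], 1]

```text
time: 2.1
ee_pos: [0.4452, -0.0329, 0.2503]
tcp_rot: [180.0, -0.0, 178.6]
wrist_force: [0.7, 0.3, -0.8]
opening: 0.0001
grasp_force: 0.0
```

```bash
python3 - <<'E'
from h import *
o=telemetry.get_obs(); print(o["ee_pos"],o["tcp_rot"],o["wrist_force"],o["opening"],o["q"])
im,d,W=cloud("wrist"); cv2.imwrite("pics/w1.png",im[...,::-1]); np.savez("w1.npz",im=im,W=W)
E
```

```text
[ 0.44518093 -0.03292174  0.25027736] [ 1.79990384e+02 -9.31643575e-03  1.78572617e+02] [ 0.73727355  0.25478005 -0.79601384] 8.927393670375351e-05 [-4.23485405e+00 -9.10336072e+00 -3.59105928e+00  9.55220777e+01
  9.14825741e-03 -2.80747085e+00]
```

View pics/w1.png

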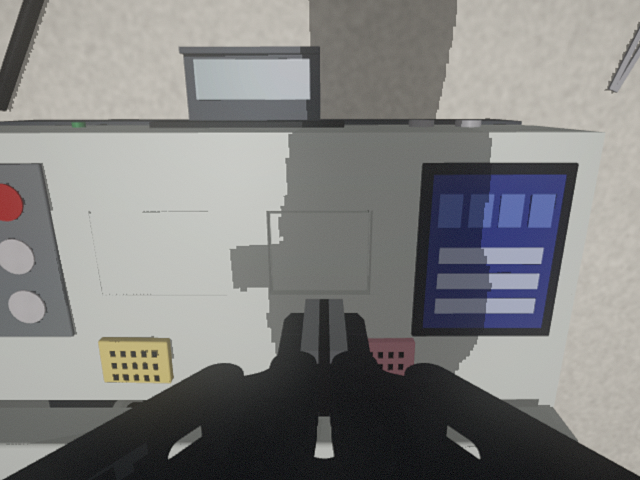

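The wrist view shows the plate outline at corners (269,212), (371,212), (369,292) and (269,292). The display starts at u=413, and the pink cassette is at about (390,355).

```bash
python3 - <<'E'
from h import *
z=np.load("w1.npz"); W=z["W"]
for u,v in((265,207),(375,207),(374,297),(265,297),(320,252),(417,240),(75,330),(385,345),(60,240),(425,170),(425,330)):
    print((u,v),np.nanmedian(W[v-1:v+2,u-1:u+2].reshape(-1,3),0).round(4))
m=np.isfinite(W[...,2])&(abs(W[...,2]-.15)<.006); print(np.median(W[230:280,280:360,2]))
E
```

```text
(265, 207) [ 0.4197 -0.0633  0.1508]
(375, 207) [ 0.4213 -0.0048  0.1503]
(374, 297) [ 0.4736 -0.0049  0.1502]
(265, 297) [ 0.4721 -0.0669  0.1505]
(320, 252) [ 0.4465 -0.0349  0.1491]
(417, 240) [0.4396 0.0178 0.1523]
(75, 330) [ 0.4904 -0.1787  0.1506]
(385, 345) [0.5012 0.001  0.1565]
(60, 240) [ 0.4353 -0.1764  0.1504]
(425, 170) [0.4017 0.0201 0.1534]
(425, 330) [0.4941 0.0245 0.1534]
nan
```

Emit:
play_rows:
  increments:
    - [[-1.5, -2, 10], [0, 0, 0], 1]
    - [[-1.5, -2, 25], [0, 0, 0], 1]
    - [[-1.5, -2, 42], [0, 0, 0], 1]
    - [[-1.5, -2, 57], [0, 0, 0], 1]
    - [[-1.5, -2, 67], [0, 0, 0], 1]
    - [[-1.5, -2, 72], [0, 0, 0], 1]
    - [[-1.5, -2, 72], [0, 0, 0], 1]
    - [[-1.5, -2, 72], [0, 0, 0], 1]

```text
time: 2.95
ee_pos: [0.4471, -0.0356, 0.1788]
tcp_rot: [-180.0, 0.0, 178.5]
wrist_force: [0.0, 0.6, 0.3]
opening: 0.0002
grasp_force: 0.0
```

Now in 0.5–1 mm steps, watching the force.

Emit:
play_rows:
  increments:
    - [[0, 0, 2], [0, 0, 0], 1]
    - [[0, 0, 4], [0, 0, 0], 1]
    - [[0, 0, 6], [0, 0, 0], 1]
    - [[0, 0, 7], [0, 0, 0], 1]
    - [[0, 0, 8], [0, 0, 0], 1]
    - [[0, 0, 9], [0, 0, 0], 1]
    - [[0, 0, 10], [0, 0, 0], 1]
    - [[0, 0, 10], [0, 0, 0], 1]
    - [[0, 0, 10], [0, 0, 0], 1]

```text
time: 3.85
ee_pos: [0.4469, -0.0356, 0.1683]
tcp_rot: [-180.0, -0.0, 178.5]
wrist_force: [-0.6, -0.5, 0.8]
opening: 0.0
grasp_force: 0.0
```

Emit:
play_rows:
  increments:
    - [[0, 0, 0.5], [0, 0, 0], 1]
    - [[0, 0, 1], [0, 0, 0], 1]
    - [[0, 0, 1.5], [0, 0, 0], 1]
    - [[0, 0, 2], [0, 0, 0], 1]
    - [[0, 0, 2], [0, 0, 0], 1]
    - [[0, 0, 2], [0, 0, 0], 1]

```text
time: 4.45
ee_pos: [0.4469, -0.0356, 0.1664]
tcp_rot: [-180.0, 0.0, 178.5]
wrist_force: [-0.2, 0.8, 2.1]
opening: -0.0003
grasp_force: 1.5
```

Emit:
play_rows:
  increments:
    - [[0, 0, 0.5], [0, 0, 0], 1]
    - [[0, 0, 1], [0, 0, 0], 1]
    - [[0, 0, 1.5], [0, 0, 0], 1]
    - [[0, 0, 2], [0, 0, 0], 1]
    - [[0, 0, 2], [0, 0, 0], 1]
    - [[0, 0, 2], [0, 0, 0], 1]

```text
time: 5.05
ee_pos: [0.447, -0.0356, 0.1643]
tcp_rot: [180.0, 0.0, 178.5]
wrist_force: [-0.0, 0.1, 4.3]
opening: -0.0001
grasp_force: 1.8
```

It gives softly, so this is the plate. I'll press on towards fully in.

Emit:
play_rows:
  increments:
    - [[0, 0, 0.5], [0, 0, 0], 1]
    - [[0, 0, 1], [0, 0, 0], 1]
    - [[0, 0, 1.5], [0, 0, 0], 1]
    - [[0, 0, 2], [0, 0, 0], 1]
    - [[0, 0, 2.5], [0, 0, 0], 1]
    - [[0, 0, 2.5], [0, 0, 0], 1]

```text
time: 5.65
ee_pos: [0.447, -0.0356, 0.1617]
tcp_rot: [-180.0, 0.0, 178.5]
wrist_force: [1.1, 1.0, 2.9]
opening: -0.0003
grasp_force: 1.5
```

Emit:
play_rows:
  increments:
    - [[0, 0, 0.5], [0, 0, 0], 1]
    - [[0, 0, 1], [0, 0, 0], 1]
    - [[0, 0, 1], [0, 0, 0], 1]

```text
time: 5.95
ee_pos: [0.447, -0.0356, 0.1609]
tcp_rot: [-180.0, 0.0, 178.5]
wrist_force: [-1.4, 0.6, 5.3]
opening: 0.0001
grasp_force: 2.8
```

Emit:
play_rows:
  increments:
    - [[0, 0, 0.5], [0, 0, 0], 1]
    - [[0, 0, 1], [0, 0, 0], 1]
    - [[0, 0, 1], [0, 0, 0], 1]

```text
time: 6.25
ee_pos: [0.447, -0.0356, 0.1605]
tcp_rot: [-180.0, 0.0, 178.5]
wrist_force: [-2.0, -0.3, 9.3]
opening: 0.0002
grasp_force: 4.8
```

```bash
python3 - <<'E'
from h import *
print(np.mean([telemetry.get_obs()["wrist_force"] for _ in range(3)],0))
im,d,W=cloud("top"); z=np.load("top0.npz")["W"]
for v in(180,200,215,225,230): print(v,W[v,352],z[v,352])
E
```

```text
[-2.00273269 -0.31458498  9.29571442]
180 [ 0.67556455 -0.08487474  0.18916794] [ 0.67796749 -0.08551791  0.18238324]
200 [ 0.61698056 -0.08073316  0.2063731 ] [ 0.62334215 -0.08264369  0.18574238]
215 [ 0.46597939 -0.0416698   0.61533956] [ 0.58384691 -0.08073033  0.18605498]
225 [ 0.44933495 -0.04079817  0.61630984] [ 0.55873614 -0.07978981  0.18270904]
230 [ 0.44063061 -0.04019682  0.61868638] [ 0.5459776  -0.0792325   0.18202933]
```

The plate is at its stop (9 N, no further motion) and the cover is rising. I'll hold it, then release slowly.

Emit:
play_rows:
  increments:
    - [[0, 0, 0], [0, 0, 0], 1]
    - [[0, 0, 0], [0, 0, 0], 1]
    - [[0, 0, 0], [0, 0, 0], 1]
    - [[0, 0, 0], [0, 0, 0], 1]
    - [[0, 0, 0], [0, 0, 0], 1]
    - [[0, 0, 0], [0, 0, 0], 1]
    - [[0, 0, 0], [0, 0, 0], 1]
    - [[0, 0, 0], [0, 0, 0], 1]
    - [[0, 0, 0], [0, 0, 0], 1]
    - [[0, 0, 0], [0, 0, 0], 1]
    - [[0, 0, 0], [0, 0, 0], 1]
    - [[0, 0, 0], [0, 0, 0], 1]

```text
time: 7.5
ee_pos: [0.447, -0.0356, 0.1605]
tcp_rot: [-180.0, 0.0, 178.5]
wrist_force: [-1.5, 0.7, 8.4]
opening: 0.0
grasp_force: 4.8
```

Emit:
play_rows:
  increments:
    - [[0, 0, -2], [0, 0, 0], 1]
    - [[0, 0, -4], [0, 0, 0], 1]
    - [[0, 0, -6], [0, 0, 0], 1]
    - [[0, 0, -8], [0, 0, 0], 1]
    - [[0, 0, -11], [0, 0, 0], 1]
    - [[0, 0, -15], [0, 0, 0], 1]
    - [[0, 0, -22], [0, 0, 0], 1]
    - [[5, 0, -35], [0, 0, 0], 1]
    - [[20, 0, -50], [0, 0, 0], 1]
    - [[40, 0, -70], [0, 0, 0], 1]
    - [[60, 0, -90], [0, 0, 0], 1]
    - [[80, 0, -110], [0, 0, 0], 1]
    - [[100, 0, -125], [0, 0, 0], 1]
    - [[120, 0, -130], [0, 0, 0], 1]
    - [[130, 0, -130], [0, 0, 0], 1]
    - [[130, 0, -130], [0, 0, 0], 1]
    - [[130, 0, -130], [0, 0, 0], 1]

```text
time: 9.2
ee_pos: [0.3172, -0.0323, 0.2896]
tcp_rot: [-180.0, 0.0, 178.5]
wrist_force: [-0.1, -0.1, -0.3]
opening: 0.0004
grasp_force: 0.0
```

```bash
python3 - <<'E'
from h import *
for n in("wrist","scene"):
    im,d,W=cloud(n); cv2.imwrite(f"pics/{n}2.png",im[...,::-1])
    if n=="wrist": print(W[::60,::80,2].round(3))
E
```

```text
[[ 0.001  0.001  0.001 -0.001 -0.     0.001  0.001  0.001]
 [ 0.001  0.    -0.    -0.001 -0.     0.001 -0.    -0.   ]
 [ 0.001 -0.001  0.002 -0.     0.     0.001  0.002  0.002]
 [ 0.002  0.013  0.001  0.002 -0.     0.002  0.001  0.001]
 [ 0.001  0.001  0.     0.071  0.068  0.    -0.     0.   ]
 [-0.001  0.116  0.116  0.115  0.277  0.118  0.117  0.001]
 [ 0.152  0.154  0.15   0.15   0.308  0.153  0.154  0.001]
 [   nan  0.153  0.337  0.343  0.149  0.344  0.337  0.002]]
```

View pics/wrist2.png

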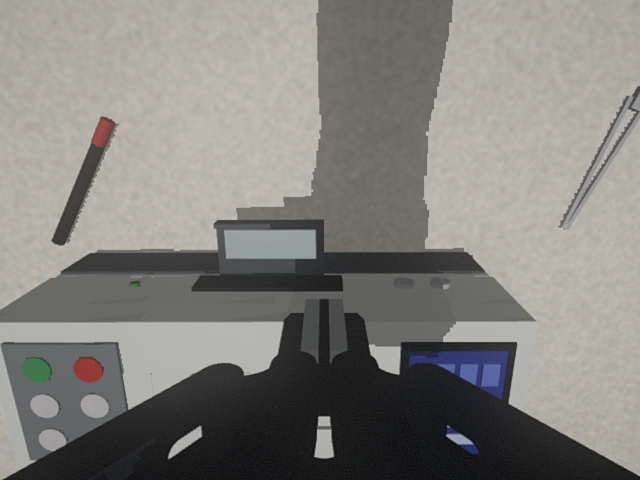

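View pics/scene2.png

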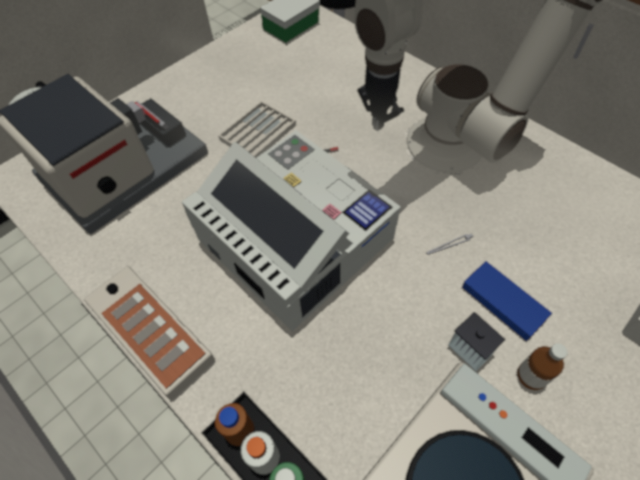

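The scene view shows the cover standing open (front edge about (300,210)), the cassettes in place at (291,181) and (332,212), and the hand well clear. I'll hand the job in.

```bash
python3 -c "
from workcell import workorder; print(workorder.job_done())"
```

```text
the job is handed in; nothing more can be done
None
```

I found the plate about 45 mm to the display side of the band's middle and pressed it fully in; the cover sprang open, I let the plate come back and drew the hand clear, and the job was handed in at about 9.3 s.

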